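# Unlock the drying dish and turn it for inspection with its ball kept in the middle

### The arm

A 6-joint arm with a two-finger parallel gripper is mounted at the origin on the work surface. World frame = base frame: x ahead of the robot, y to its left, z up, the work surface at z = 0. Lengths are in m, angles in rad, forces in N, time in s.
With the tool pointing down it reaches from about 0.375 to 0.9 m from the base axis. Payload 3.1 kg.
Tool frame: the origin (TCP) lies between the finger pads; the fingertips stand manip.finger_overhang ahead of it and the grasp point (between the pads) lies 5 mm behind it (manip.finger_overhang is the distance from the TCP to the fingertips, in m); z points along the fingers, y is the line along which they close (so a half turn about z gives the same grasp; the last joint's range is limited). The gripper opens to 85 mm and grips with 20 to 120 N. Pads are 22 mm wide; open, the fingers measure 114 mm over their backs; the gripper's body (76 mm by 85 mm) begins 54 mm behind the grasp point. The pads swing forward as they close: fully open they stand 13 mm farther back than shut.
Start: joints at [-1.351, 0.527, 1.433, -0, 1.181, -0.178], TCP at [0.243, -0.576, 0.245] pointing down, gripper open.
Joint ranges: [-3.08, 3.08], [-0.75, 2.2], [0.22, 2.44], [-1.43, 4.57], [0, 2.65], [-2.85, 2.85]. Speed limits (rad/s): [2.79, 2.79, 3.14, 3.14, 3.14, 3.14].

### API

Orientations are given as a unit quaternion [x, y, z, w].
In Python, from station import manip gives the robot as it stands.
- The arm moves only by the tool drive_tool, never from a script. Its argument "plan" is a list of rows, each a list of 7 numbers: the shift along the tool's x, y, z in m, then the turn, a rotation vector about the tool's x, y, z in degrees, then the opening, from -1 (shut) to 1 (fully open). In form: [[x, y, z, wx, wy, wz, gripper], ...]. A call has 1 to 10 rows; each row shifts and turns the commanded pose from where the row before left it, along the tool's axes as they then stand; what a row does not reach is not made up. A row lasts 1/10 s, in which the tool goes at most 50 mm and 8.59 degrees, less where a joint would pass 70% of its speed; a pose out of reach is approached as far as the arm can. A call is refused whole if a number of a shift passes 0.05 or a number of a turn 8.59, either way. A call with a gripper value outside its range is refused whole. The fingers move at their own pace and stop on an object; "newtons" is the grip in N (left out, the last holds). Time passes only in rows, so rows that do not move let the fingers close. It gives the time, the measured TCP pose, the force, the opening and the grip force at its end, in the units of the state.
- manip.sense(): the state, without advancing time (a new reading comes with each control period).
- manip.snapshot(name): name is "scene" or "top" or "wrist"; returns a dict with "image" (384x512x3 uint8, red, green, blue), "z_map" (384x512 float32, m along the optical axis (not along the pixel's ray), 0 where there is no reading), "fov_y" (degrees; the focal length in pixels is half the picture's height over the tangent of half this angle, whatever the lens; pixels are square), "cx", "cy" (the principal point, pixels), "k1" (the pictures are not rectified: a ray, as slopes to the right and down, at radius r is drawn at 1 + k1 r^2 times it, then the intrinsics apply), "extrinsics" (4x4, takes a point from camera to world coordinates); the wrist camera has in their place "mount" (4x4, takes a point from camera to tool coordinates, whose origin is the TCP and whose axes are the flange's). Camera axes: x right, y up, looking along -z (the intrinsics and any distortion apply to the point x, -y, -z); pixel columns grow to the right and rows downward; lengths in m; the calibration is good to about 2 mm. A picture is of the moment at which its call begins: read the wrist's pose just before it.
- manip.sign_off(): hands the job in; it is judged then, once.
The state is a dict: "t": time; "q": joint angles; "qd": joint speeds; "tau": joint torques, N m; "tcp_pos": TCP position; "tool_rot": TCP orientation; "force": force on the tool from outside, world axes, zero at the start; "ft_torque": the same for the moment, N m; "finger_gap": opening from 0.0 (shut) to 1.0 (fully open); "gripper_force": force on a finger pad.
Only numpy, scipy, OpenCV 4.12 (cv2) and the standard library are available. Lean on these libraries where they do the work, as an engineer would, in place of code of your own. Each camera call takes 0.05 s, during which the arm holds its last target. There are 200 camera calls.

### The job

In the sterilisation room, the round steel dish with the loose orange ball is locked in its drying stand: pull the sprung catch out by its red knob, fully to its stop (it stays out when let go), then take the dish by its blue handle, lift it straight up about 10 cm and, once it is up, give it a quarter turn, either way round, so that its other side can be inspected. Keep the dish level and the ball in its middle all the way, and leave the bottle, jar and cup alone. Finish still holding the dish up there above its stand, level and still; do not put it down.

Things in the scene. Friction and masses are not known exactly. Their poses are not given: they have to be found in the camera images.
- stand: Fixed grey stand: 160 x 160 mm plate, top 15 mm above the table, four white corner stops (tops at 31 mm) round the dish, a tongue to its +y with the catch in a grey housing (42 mm wide along x, y from 90 to 108 mm, top at 60 mm). Origin: on the table under the middle of the dish. +y points from the dish to the red knob.
- catch (a joint): Sprung catch: a steel bolt whose nose lies over the red lug and keeps the dish down. In m: 0 = fully in, 0.025 = at its stop, fully out; pulled along the stand's +y. Starts 0 to 4 mm out. The pull grows from about 5.5 to 7 N; friction keeps it where it is left. From about 12 mm out the dish is free.
- catch_knob (a point): Grip point of the catch's upright red knob: on its axis, 14 mm below its top. The knob is 16 mm wide along the stand's x, 14 mm along y, and stands from 51 to 93 mm above the table, 132 mm from the stand's middle when fully in; the steel bolt is below it. It moves with the catch.
- dish: Loose round steel dish, 0.22 kg, 132 mm across, 26 mm high; inside a shallow cone (9.5 degrees) with a small flat in the middle. Origin: centre of its underside, 15 mm above the table at the start. z up, x along the blue handle, +y to the red lug. Starts along the stand's axes within 3 degrees and 2 mm. A steel bail, legs at x = -64 and +64 mm, carries the handle over it.
- dish_grip (a point): Middle of the dish's blue handle, straight above the dish's centre, 105 mm above the dish's origin (120 mm above the table at the start). The handle is a bar 60 mm long along the dish's x, 12 mm wide along y and 16 mm high; this point is its centre.
- dish_lug (a point): Outer end of the red lug on the dish's rim (20 mm wide, 5 mm thick), 77 mm from the dish's centre along its +y and 22.5 mm above its origin; at the start it lies under the catch's nose, with about 3 mm between.
- dish_floor (a point): Middle of the dish's inner floor, 7 mm above the dish's origin.
- ball_center (a point): Centre of the loose orange ball, 24 mm in diameter, 22 g, which lies in the middle of the dish and rolls freely in it.
- bottle: Blue bottle with a yellow cap, 64 mm across, 150 mm high. Bystander. Origin: centre of its underside.
- jar: White jar with a green lid, 72 mm across, 80 mm high. Bystander. Origin: centre of its underside.
- cup: White cup, 76 mm across, 75 mm high. Bystander. Origin: centre of its underside.
Mind the look-alikes: they are no part of the job. What is meant by the dish is not brown or purple, and is the smaller of those in its own colour.

How it is judged:
By the outcome, as a careful person would: the job done as asked, in the order asked, and still so for the second after the job is handed in, while the arm keeps its last pose, push and grip.
It also fails if it takes over 51 s, if anything falls off the work surface, if the arm or the gripper's body presses on something with over 40 N, if the wrist force passes 120 N, or if a joint passes its speed limit or range.

## Working session

There is one attempt and no reset: what is moved stays moved. The work goes in short steps, Python scripts to look and compute and a tool call to move; the robot and the scene stay as the last step left them, time stands still between calls to the robot, and variables do not carry over. Pictures are saved under pics/ and viewed, at most 10 in all, crops included, and the job is handed in when it is done.

Besides the shell and the picture viewer there is one more tool, called after "Call:" as name(argument=value, ...) on one line, values as JSON. drive_tool: Moves the arm, as the interface text tells. Its arguments: {"type":"object","properties":{"plan":{"type":"array"},"newtons":{"type":"number"}},"required":["plan"]}

```bash
mkdir -p pics; ls; cat > h.py <<'E'
import numpy as np, cv2
from station import manip
def pts(s,T):
    """world point for each pixel from the z map"""
    h,w=s["z_map"].shape; f=h/2/np.tan(np.radians(s["fov_y"])/2)
    u,v=np.meshgrid(np.arange(w),np.arange(h))
    K=np.array([[f,0,s["cx"]],[0,f,s["cy"]],[0,0,1]],float)
    p=np.stack([u,v],-1).reshape(-1,1,2).astype(np.float64)
    n=cv2.undistortPoints(p,K,np.array([s["k1"],0,0,0],float)).reshape(h,w,2)
    z=s["z_map"]; c=np.stack([n[...,0]*z,-n[...,1]*z,-z,np.ones_like(z)],-1)
    return (c@T.T)[...,:3]
E
python3 - <<'E'
from h import *
print(manip.sense(), manip.finger_overhang)
for n in ("scene","top"):
    s=manip.snapshot(n); np.save(n+".npy",s,allow_pickle=True)
    cv2.imwrite(f"pics/{n}.png",cv2.cvtColor(s["image"],cv2.COLOR_RGB2BGR))
    print(n,s["fov_y"],s["k1"],s["cx"],s["cy"],s["extrinsics"])
E
```

```text
pics
{'t': 0.0, 'q': array([-1.35047977e+00,  5.28505451e-01,  1.43392108e+00, -4.63629750e-05,
        1.18139635e+00, -1.78480369e-01]), 'qd': array([ 0.00097535, -0.00136619,  0.00187146, -0.00071445, -0.00023953,
       -0.00059408]), 'tau': array([ 1.18756234e-04, -4.42347980e+01, -1.78027618e+01, -2.05783786e-04,
        8.42753565e-03,  3.03657941e-06]), 'tcp_pos': array([ 0.24256573, -0.57525154,  0.24430348]), 'tool_rot': array([ 9.80183549e-01,  1.98088277e-01, -4.47559375e-05, -1.11442366e-03]), 'force': array([0.00900654, 0.40774387, 0.5194233 ]), 'ft_torque': array([-0.00777775,  0.00956146, -0.00270003]), 'gripper_force': 0.0, 'finger_gap': 0.9993142911133651} 0.014
scene 50.909105753017975 -0.056763386609166744 256.06224662798644 195.34436000001867 [[-0.01690828 -0.76137598  0.64809006  1.25360415]
 [ 0.99973711 -0.00283438  0.02275272  0.03233578]
 [-0.01548644  0.64830439  0.76122374  0.91701435]
 [ 0.          0.          0.          1.        ]]
top 46.32481406762754 0.009933488552534005 253.7740515147117 193.46320841911447 [[ 0.02061725  0.98405873 -0.17664469  0.30497447]
 [-0.99978556  0.01995003 -0.00555255  0.01477409]
 [-0.00193997  0.17672129  0.98425902  1.53109886]
 [ 0.          0.          0.          1.        ]]
```

View pics/scene.png

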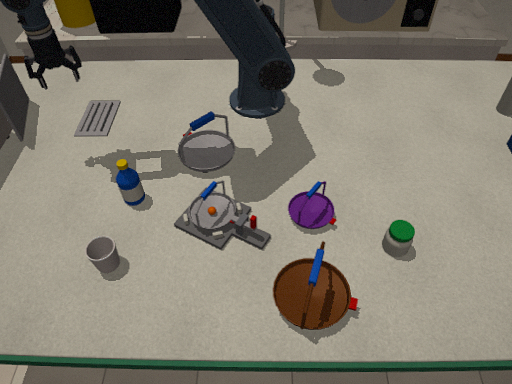

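View pics/top.png

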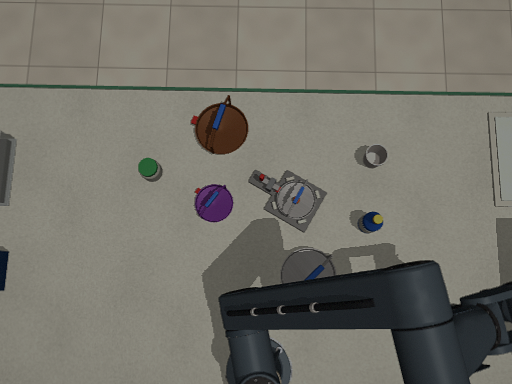

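The scene view shows the stand's dish at about (212,212), its blue handle at (208,190) and the red knob at (253,222). In the top view the dish is at (297,200) and the knob at (262,177). Next I measure both from colour masks and depth.

```bash
python3 - <<'E'
from h import *
box={"scene":dict(knob=(235,205,270,235),handle=(195,175,225,205),lug=(228,195,248,215),ball=(200,200,222,222)),
     "top":dict(knob=(250,165,268,185),handle=(283,180,312,212),lug=(266,172,290,196),ball=(283,185,312,215))}
for n in box:
    s=np.load(n+".npy",allow_pickle=True).item(); P=pts(s,s["extrinsics"])
    hsv=cv2.cvtColor(s["image"],cv2.COLOR_RGB2HSV).astype(int); H,S,V=np.moveaxis(hsv,-1,0)
    for k,(a,b,c,d) in box[n].items():
        col={"knob":((H<6)|(H>174))&(S>150),"lug":((H<6)|(H>174))&(S>120),"handle":(abs(H-108)<14)&(S>130),"ball":(abs(H-12)<6)&(S>150)}[k]
        m=np.zeros_like(H,bool); m[b:d,a:c]=True; m&=col&(V>50)
        if m.sum()<3: print(n,k,"none"); continue
        q=P[m]; v,u=np.nonzero(m)
        print(n,k,m.sum(),"px",u.mean().round(1),v.mean().round(1),"med",np.median(q,0).round(4),"min",q.min(0).round(3),"max",q.max(0).round(3))
        if k=="handle":
            g=q[(q[:,2]>.095)&(q[:,2]<.14)]; c0=g[:,:2].mean(0); w=np.linalg.svd(g[:,:2]-c0)[2][0]; t=(g[:,:2]-c0)@w
            print("   mean",g.mean(0).round(4),"mid",(c0+w*(t.max()+t.min())/2).round(4),"len",np.ptp(t).round(4),"ang",np.degrees(np.arctan2(w[1],w[0])).round(1))
        if k=="knob":
            g=q[q[:,2]>.086]; print("   top",len(g),g.mean(0).round(4))
    for nm,b in dict(plate=(170,185,275,250) if n=="scene" else (245,165,330,235),).items():
        m=np.zeros_like(H,bool); m[b[1]:b[3],b[0]:b[2]]=True
        m&=(P[...,2]>.011)&(P[...,2]<.019)
        if m.sum()>20:
            r=cv2.minAreaRect(P[m][:,:2].astype(np.float32)); print(n,"plate+tongue",m.sum(),r)
    print(n,"table z",np.median(P[300:340,100:200,2]) if n=="scene" else np.median(P[230:280,80:180,2]))
E
```

```text
scene knob 66 px 252.8 221.5 med [0.6298 0.0008 0.0817] min [ 0.547 -0.007 -0.001] max [0.636 0.006 0.094]
   top 27 [0.6262 0.0009 0.0901]
scene handle 112 px 208.3 190.0 med [ 0.5603 -0.1168  0.126 ] min [ 0.425 -0.158 -0.003] max [ 0.586 -0.101  0.133]
   mean [ 0.5615 -0.1161  0.1253] mid [ 0.5589 -0.1147] len 0.0594 ang -27.4
scene lug none
scene ball 50 px 211.5 210.4 med [ 0.5621 -0.1166  0.0402] min [ 0.551 -0.127  0.029] max [ 0.569 -0.107  0.047]
scene plate+tongue 1199 ((0.5819076299667358, -0.07457925379276276), (0.2554796636104584, 0.16120678186416626), 60.93868637084961)
scene table z -0.0003844917955899141
top knob 20 px 261.6 176.3 med [ 0.6221 -0.0028  0.0899] min [ 0.615 -0.011  0.017] max [0.642 0.007 0.094]
   top 17 [ 0.622  -0.0008  0.0908]
top handle 57 px 298.2 194.7 med [ 0.5553 -0.1179  0.1269] min [ 0.529 -0.134  0.121] max [ 0.582 -0.102  0.134]
   mean [ 0.5557 -0.1185  0.127 ] mid [ 0.5562 -0.1188] len 0.0585 ang 150.8
top lug 9 px 277.7 189.9 med [ 0.5853 -0.0585  0.0389] min [ 0.579 -0.065  0.032] max [ 0.598 -0.048  0.043]
top ball 7 px 296.0 199.6 med [ 0.5543 -0.1227  0.0405] min [ 0.546 -0.13   0.034] max [ 0.563 -0.109  0.046]
top plate+tongue 814 ((0.5796464681625366, -0.077085480093956), (0.253683477640152, 0.16139991581439972), 60.65047836303711)
top table z -0.001448636559270522
```

The checks agree with the given sizes. The plate is 161 mm wide, its axis points about 60.7°, and the handle is 59 mm long at about -29°, centred near (0.557,-0.118). The knob is at (0.624,0.000), 136 mm from the centre. I turn first, then travel over high.

Call:
drive_tool(plan=[[0, 0, 0, 0, 0, -7.55, 1], [0, 0, 0, 0, 0, -7.55, 1], [0, 0, 0, 0, 0, -7.55, 1], [0, 0, 0, 0, 0, -7.55, 1], [0.01, 0.003, 0, 0, 0, -7.55, 1], [0.025, 0.003, 0, 0, 0, 0, 1], [0.04, 0.003, 0, 0, 0, 0, 1], [0.04, 0.003, 0, 0, 0, 0, 1], [0.04, 0.003, 0, 0, 0, 0, 1], [0.04, 0.003, 0, 0, 0, 0, 1]])

```text
t: 1.1
tcp_pos: [0.3555, -0.4143, 0.2449]
tool_rot: [0.864, 0.504, 0.0, -0.0]
force: [1.3, -0.1, -0.3]
finger_gap: 1.0
gripper_force: 0.0
```

Call:
drive_tool(plan=[[0.04, 0.003, 0, 0, 0, 0, 1], [0.04, 0.003, 0, 0, 0, 0, 1], [0.04, 0.003, 0, 0, 0, 0, 1], [0.04, 0.003, 0, 0, 0, 0, 1], [0.04, 0.003, 0, 0, 0, 0, 1], [0.04, 0.003, 0, 0, 0, 0, 1], [0.04, 0.003, 0, 0, 0, 0, 1], [0.04, 0.003, 0, 0, 0, 0, 1], [0.04, 0.003, 0, 0, 0, 0, 1], [0.03, 0.003, 0, 0, 0, 0, 1]])

```text
t: 2.1
tcp_pos: [0.5733, -0.0885, 0.2449]
tool_rot: [0.863, 0.505, -0.0, -0.0]
force: [0.2, 0.4, -0.0]
finger_gap: 0.996
gripper_force: 0.0
```

```bash
cat >> h.py <<'E'
from scipy.spatial.transform import Rotation as R
def tool():
    s=manip.sense(); T=np.eye(4); T[:3,:3]=R.from_quat(s["tool_rot"]).as_matrix(); T[:3,3]=s["tcp_pos"]; return s,T
def wrist(name):
    s,T=tool(); w=manip.snapshot("wrist"); cv2.imwrite(f"pics/{name}.png",cv2.cvtColor(w["image"],cv2.COLOR_RGB2BGR))
    return s,T,w,pts(w,T@w["mount"])
def masks(w):
    H,S,V=np.moveaxis(cv2.cvtColor(w["image"],cv2.COLOR_RGB2HSV).astype(int),-1,0)
    return dict(red=((H<6)|(H>174))&(S>130)&(V>40),blue=(abs(H-108)<14)&(S>120)&(V>40),orange=(abs(H-12)<6)&(S>150))
E
python3 - <<'E'
from h import *
s,T,w,P=wrist("w1"); print(s["t"],s["tcp_pos"],T[:3,:3].round(4),s["q"].round(3))
near=np.hypot(P[...,0]-.58,P[...,1]+.06)<.14
for k,m in masks(w).items():
    for lo,hi in ((.028,.05),(.05,.085),(.085,.1),(.1,.123),(.123,.135)):
        q=P[m&near&(P[...,2]>lo)&(P[...,2]<hi)]
        if len(q)>10: print(k,lo,len(q),q.mean(0).round(4),((q.min(0)+q.max(0))/2).round(4),np.ptp(q,0).round(3))
E
```

```text
2.1 [ 0.57326198 -0.08850726  0.24491292] [[ 4.896e-01  8.719e-01 -6.000e-04]
 [ 8.719e-01 -4.896e-01  6.000e-04]
 [ 2.000e-04 -9.000e-04 -1.000e+00]] [-0.346  0.468  1.548  0.     1.127  0.166]
red 0.028 16 [ 0.5822 -0.0499  0.0392] [ 0.5822 -0.05    0.0393] [0.005 0.008 0.003]
red 0.085 208 [6.221e-01 6.000e-04 9.110e-02] [0.6226 0.0007 0.0913] [0.016 0.016 0.006]
blue 0.1 154 [ 0.558  -0.1114  0.1194] [ 0.558  -0.1115  0.119 ] [0.051 0.027 0.008]
blue 0.123 622 [ 0.5564 -0.1151  0.1266] [ 0.5558 -0.1157  0.1257] [0.055 0.036 0.005]
orange 0.028 203 [ 0.557  -0.1141  0.0413] [ 0.5566 -0.115   0.0397] [0.02  0.019 0.013]
```

View pics/w1.png

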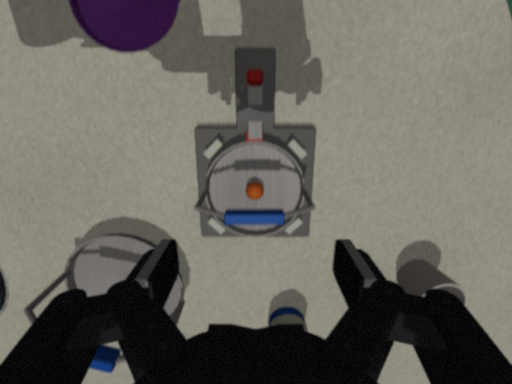

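The wrist view shows the knob at (255,76), the lug under the nose at (255,138), the ball in the middle at (255,190) and the handle at (255,218). The knob is 102 mm ahead along tool x and 171 mm down.

Call:
drive_tool(plan=[[0.03, 0, 0, 0, 0, 0, 1], [0.04, -0.001, 0.01, 0, 0, 0, 1], [0.0315, 0, 0.02, 0, 0, 0, 1], [0, 0, 0.035, 0, 0, 0, 1], [0, 0, 0.035, 0, 0, 0, 1], [0, 0, 0.03, 0, 0, 0, 1], [0, 0, 0.02, 0, 0, 0, 1], [0, 0, 0.015, 0, 0, 0, 1], [0, 0, 0.006, 0, 0, 0, 1], [0, 0, 0, 0, 0, 0, 1]])

```text
t: 3.15
tcp_pos: [0.6213, -0.0021, 0.0737]
tool_rot: [0.863, 0.504, -0.0, -0.0]
force: [0.2, 0.4, 0.9]
finger_gap: 0.999
gripper_force: 0.0
```

Call:
drive_tool(plan=[[0, 0, 0, 0, 0, 0, -1], [0, 0, 0, 0, 0, 0, -1], [0, 0, 0, 0, 0, 0, -1], [0, 0, 0, 0, 0, 0, -1], [0, 0, 0, 0, 0, 0, -1], [0, 0, 0, 0, 0, 0, -1], [0, 0, 0, 0, 0, 0, -1], [0, 0, 0, 0, 0, 0, -1]], newtons=60)

```text
t: 3.95
tcp_pos: [0.6209, -0.0016, 0.075]
tool_rot: [0.863, 0.505, -0.0, -0.0]
force: [-2.6, 2.4, 5.8]
finger_gap: 0.173
gripper_force: 58.7
```

Call:
drive_tool(plan=[[0.002, 0, 0, 0, 0, 0, -1], [0.003, 0, 0, 0, 0, 0, -1], [0.003, 0, 0, 0, 0, 0, -1], [0.003, 0, 0, 0, 0, 0, -1], [0.003, 0, 0, 0, 0, 0, -1], [0.003, 0, 0, 0, 0, 0, -1], [0.001, 0, 0, 0, 0, 0, -1], [0, 0, 0, 0, 0, 0, -1]])

```text
t: 4.75
tcp_pos: [0.629, 0.0126, 0.0749]
tool_rot: [0.863, 0.505, -0.002, -0.0]
force: [-5.4, -2.5, 6.4]
finger_gap: 0.174
gripper_force: 58.9
```

Call:
drive_tool(plan=[[0.001, 0, 0, 0, 0, 0, -1], [0.001, 0, 0, 0, 0, 0, -1], [0.001, 0, 0, 0, 0, 0, -1], [0, 0, 0, 0, 0, 0, -1]])

```text
t: 5.15
tcp_pos: [0.6303, 0.015, 0.0749]
tool_rot: [0.863, 0.505, -0.002, 0.0]
force: [-5.2, -4.3, 6.4]
finger_gap: 0.175
gripper_force: 58.8
```

Call:
drive_tool(plan=[[0.001, 0, 0, 0, 0, 0, -1], [0.001, 0, 0, 0, 0, 0, -1], [0.001, 0, 0, 0, 0, 0, -1], [0, 0, 0, 0, 0, 0, -1]])

```text
t: 5.55
tcp_pos: [0.6317, 0.0176, 0.0749]
tool_rot: [0.863, 0.505, -0.002, 0.0]
force: [-6.8, -4.8, 6.2]
finger_gap: 0.18
gripper_force: 58.9
```

Call:
drive_tool(plan=[[0.001, 0, 0, 0, 0, 0, -1], [0.001, 0, 0, 0, 0, 0, -1], [0, 0, 0, 0, 0, 0, -1]])

```text
t: 5.85
tcp_pos: [0.6319, 0.0179, 0.0749]
tool_rot: [0.863, 0.505, -0.003, 0.0]
force: [-8.2, -9.1, 7.8]
finger_gap: 0.178
gripper_force: 59.0
```

Call:
drive_tool(plan=[[0.001, 0, 0, 0, 0, 0, -1], [0.001, 0, 0, 0, 0, 0, -1], [0, 0, 0, 0, 0, 0, -1]])

```text
t: 6.15
tcp_pos: [0.632, 0.0181, 0.0748]
tool_rot: [0.863, 0.505, -0.005, 0.001]
force: [-9.9, -14.4, 8.3]
finger_gap: 0.179
gripper_force: 59.1
```

The force is climbing with no further motion, so the catch is at its stop. I release, rise and check.

Call:
drive_tool(plan=[[0, 0, 0, 0, 0, 0, 1], [0, 0, 0, 0, 0, 0, 1], [0, 0, 0, 0, 0, 0, 1], [0, 0, 0, 0, 0, 0, 1], [0, 0, 0, 0, 0, 0, 1], [0, 0, -0.02, 0, 0, 0, 1], [0, 0, -0.04, 0, 0, 0, 1], [0, 0, -0.04, 0, 0, 0, 1], [0, 0, -0.03, 0, 0, 0, 1], [0, 0, -0.02, 0, 0, 0, 1]])

```text
t: 7.15
tcp_pos: [0.6364, 0.0226, 0.2273]
tool_rot: [0.863, 0.505, 0.002, 0.001]
force: [-0.5, -0.4, -0.5]
finger_gap: 0.999
gripper_force: 0.0
```

Call:
drive_tool(plan=[[-0.02, 0, -0.02, 0, 0, 0, 1], [-0.04, 0, 0, 0, 0, 0, 1], [-0.04, 0, 0, 0, 0, 0, 1], [-0.04, 0, 0, 0, 0, 0, 1], [-0.035, 0, 0, 0, 0, 0, 1], [-0.03, 0, 0, 0, 0, 0, 1], [-0.02, 0, 0, 0, 0, 0, 1], [0, 0, 0, 0, 0, 0, 1]])

```text
t: 7.95
tcp_pos: [0.5239, -0.1755, 0.2444]
tool_rot: [0.864, 0.503, -0.0, 0.0]
force: [0.8, -0.1, -0.6]
finger_gap: 1.0
gripper_force: 0.0
```

```bash
cat > look.py <<'E'
import sys
from h import *
s,T,w,P=wrist(sys.argv[1]); print(s["t"],s["tcp_pos"],s["q"].round(3),"yaw x",np.degrees(np.arctan2(T[1,0],T[0,0])).round(2),"zaxis",T[:3,2].round(4))
near=np.hypot(P[...,0]-.58,P[...,1]+.06)<.15
for k,m in masks(w).items():
    for lo,hi in ((.028,.05),(.085,.1),(.123,.135),(.2,.26)):
        q=P[m&near&(P[...,2]>lo)&(P[...,2]<hi)]
        if len(q)>10:
            r=cv2.minAreaRect(q[:,:2].astype(np.float32))
            print(k,lo,len(q),q.mean(0).round(4),"rect",np.round(r[0],4),np.round(r[1],4),round(r[2],1))
E
python3 look.py w2
```

```text
7.95 [ 0.52393901 -0.17552127  0.24435183] [-5.250e-01  4.310e-01  1.617e+00 -1.000e-03  1.093e+00 -9.000e-03] yaw x 60.41 zaxis [-2.e-04 -5.e-04 -1.e+00]
red 0.028 196 [ 0.5896 -0.0552  0.0392] rect [ 0.5748 -0.0817] [0.0726 0.0191] 60.8
blue 0.123 823 [ 0.5557 -0.117   0.127 ] rect [ 0.5554 -0.1167] [0.0103 0.059 ] 60.5
orange 0.028 64 [ 0.5587 -0.1107  0.0399] rect [ 0.559 -0.11 ] [0.0057 0.0166] 60.5
orange 0.2 11 [ 0.515  -0.1679  0.2545] rect [ 0.5247 -0.174 ] [0.0176 0.0854] 59.5
```

View pics/w2.png

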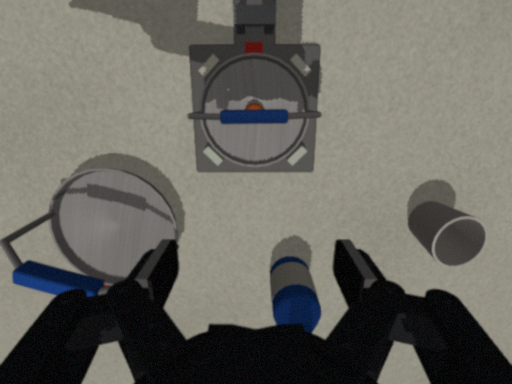

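The lug at (255,47) is now clear of the nose. The ball is in the middle, and the handle is centred at (253,117), which is (0.5555,-0.1168) at -29.5°. I move over it and make the quarter turn for the grasp.

Call:
drive_tool(plan=[[0.02, 0, 0, 0, 0, 0, 1], [0.03, -0.001, 0, 0, 0, 0, 1], [0.0165, -0.0005, 0, 0, 0, 0, 1], [0, 0, 0, 0, 0, 8, 1], [0, 0, 0, 0, 0, 8, 1], [0, 0, 0, 0, 0, 8, 1], [0, 0, 0, 0, 0, 8, 1], [0, 0, 0, 0, 0, 8, 1], [0, 0, 0, 0, 0, 8, 1], [0, 0, 0, 0, 0, 8, 1]])

```text
t: 9.0
tcp_pos: [0.5565, -0.1138, 0.2442]
tool_rot: [0.999, 0.038, -0.0, -0.0]
force: [-0.2, -0.1, -0.2]
finger_gap: 1.001
gripper_force: 0.0
```

Call:
drive_tool(plan=[[0, 0, 0, 0, 0, 8, 1], [0, 0, 0, 0, 0, 8, 1], [0, 0, 0, 0, 0, 8, 1], [0, 0, 0, 0, 0, 8, 1], [0, 0, 0, 0, 0, 2, 1], [0, 0, 0, 0, 0, 0, 1], [0, 0, 0, 0, 0, 0, 1]])

```text
t: 9.7
tcp_pos: [0.5564, -0.1142, 0.2442]
tool_rot: [0.968, -0.253, -0.0, 0.0]
force: [-0.1, -0.2, 0.6]
finger_gap: 1.0
gripper_force: 0.0
```

```bash
python3 look.py w3; python3 - <<'E'
from h import *
s=manip.snapshot("scene"); P=pts(s,s["extrinsics"]); cv2.imwrite("pics/s2.png",cv2.cvtColor(s["image"],cv2.COLOR_RGB2BGR))
m=masks(s)["red"]; q=P[m&(P[...,2]>.086)&(P[...,2]<.1)&(np.hypot(P[...,0]-.634,P[...,1]-.02)<.06)]; print("knob",len(q),q.mean(0) if len(q) else "")
E
```

```text
9.7 [ 0.5563783  -0.11417643  0.24424673] [-0.399  0.452  1.579 -0.     1.111  1.683] yaw x -29.28 zaxis [-1.e-04  0.e+00 -1.e+00]
red 0.028 139 [ 0.5902 -0.0551  0.039 ] rect [ 0.5897 -0.0547] [0.0111 0.0193] 62.7
red 0.085 169 [0.6328 0.0169 0.0905] rect [0.6329 0.0178] [0.0128 0.0136] 59.8
blue 0.123 669 [ 0.5566 -0.1181  0.1268] rect [ 0.5556 -0.117 ] [0.0108 0.0596] 61.2
orange 0.028 19 [ 0.5572 -0.1161  0.0391] rect [ 0.5562 -0.1179] [0.0202 0.0086] 60.6
knob 27 [0.63707343 0.02067541 0.09094714]
```

The knob is now 156 mm from the stand's middle, so the catch is at its stop (157 nominal). I descend on the handle.

Call:
drive_tool(plan=[[0.001, 0.003, 0.02, 0, 0, 0, 1], [0, 0, 0.03, 0, 0, 0, 1], [0, 0, 0.03, 0, 0, 0, 1], [0, 0, 0.025, 0, 0, 0, 1], [0, 0, 0.015, 0, 0, 0, 1], [0, 0, 0.009, 0, 0, 0, 1], [0, 0, 0, 0, 0, 0, 1], [0, 0, 0, 0, 0, 0, 1]])

```text
t: 10.6
tcp_pos: [0.5561, -0.1182, 0.1158]
tool_rot: [0.967, -0.254, 0.001, 0.0]
force: [0.3, -0.5, 0.0]
finger_gap: 1.0
gripper_force: 0.0
```

Call:
drive_tool(plan=[[0, 0, 0, 0, 0, 0, 0.5], [0, 0, 0, 0, 0, 0, 0.3], [0, 0, 0, 0, 0, 0, 0.25], [0, 0, 0, 0, 0, 0, 0.22], [0, 0, 0, 0, 0, 0, 0.2], [0, 0, 0, 0, 0, 0, 0.1], [0, 0, 0, 0, 0, 0, 0], [0, 0, 0, 0, 0, 0, -0.2]], newtons=40)

```text
t: 11.4
tcp_pos: [0.5556, -0.118, 0.1153]
tool_rot: [0.967, -0.254, -0.0, -0.0]
force: [0.4, 0.4, -0.1]
finger_gap: 0.406
gripper_force: 0.0
```

Call:
drive_tool(plan=[[0, 0, 0, 0, 0, 0, -0.5], [0, 0, 0, 0, 0, 0, -0.7], [0, 0, 0, 0, 0, 0, -0.8], [0, 0, 0, 0, 0, 0, -0.9], [0, 0, 0, 0, 0, 0, -1], [0, 0, 0, 0, 0, 0, -1], [0, 0, 0, 0, 0, 0, -1], [0, 0, 0, 0, 0, 0, -1]], newtons=80)

```text
t: 12.2
tcp_pos: [0.5558, -0.118, 0.1154]
tool_rot: [0.967, -0.254, 0.0, -0.0]
force: [1.0, 1.7, 2.4]
finger_gap: 0.127
gripper_force: 78.4
```

Call:
drive_tool(plan=[[0, 0, -0.001, 0, 0, 0, -1], [0, 0, -0.002, 0, 0, 0, -1], [0, 0, -0.003, 0, 0, 0, -1], [0, 0, -0.004, 0, 0, 0, -1], [0, 0, -0.004, 0, 0, 0, -1], [0, 0, -0.003, 0, 0, 0, -1], [0, 0, -0.002, 0, 0, 0, -1], [0, 0, -0.001, 0, 0, 0, -1], [0, 0, 0, 0, 0, 0, -1]])

```text
t: 13.1
tcp_pos: [0.5556, -0.118, 0.1355]
tool_rot: [0.967, -0.254, 0.0, 0.0]
force: [0.1, -0.1, -3.3]
finger_gap: 0.12
gripper_force: 77.9
```

```bash
python3 look.py w4
```

```text
13.1 [ 0.55563681 -0.11802035  0.13550199] [-0.406  0.601  1.675  0.     0.865  1.678] yaw x -29.4 zaxis [ 3.e-04 -1.e-04 -1.e+00]
red 0.085 408 [0.6326 0.0164 0.0899] rect [0.6327 0.0178] [0.0138 0.0146] 60.7
orange 0.2 19 [ 0.5702 -0.1219  0.21  ] rect [ 0.5673 -0.1292] [0.1155 0.0096] 60.3
```

View pics/w4.png

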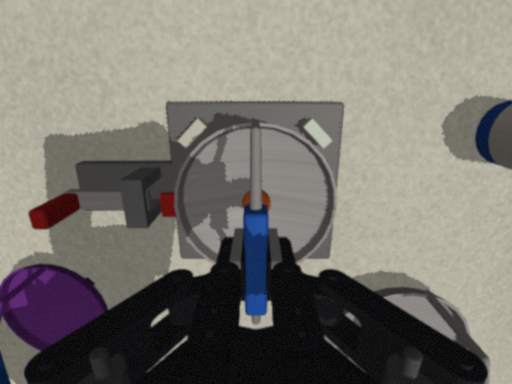

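The dish is lifted 20 mm with the ball in the middle at (256,200), the lug free at (168,204) and the knob out at (55,211). I lift the remaining 80 mm.

Call:
drive_tool(plan=[[0, 0, -0.002, 0, 0, 0, -1], [0, 0, -0.004, 0, 0, 0, -1], [0, 0, -0.006, 0, 0, 0, -1], [0, 0, -0.008, 0, 0, 0, -1], [0, 0, -0.009, 0, 0, 0, -1], [0, 0, -0.009, 0, 0, 0, -1], [0, 0, -0.009, 0, 0, 0, -1], [0, 0, -0.009, 0, 0, 0, -1], [0, 0, -0.008, 0, 0, 0, -1], [0, 0, -0.006, 0, 0, 0, -1]])

```text
t: 14.15
tcp_pos: [0.5558, -0.1181, 0.2063]
tool_rot: [0.967, -0.254, 0.0, 0.0]
force: [0.6, -0.4, -2.9]
finger_gap: 0.126
gripper_force: 77.9
```

Call:
drive_tool(plan=[[0, 0, -0.005, 0, 0, 0, -1], [0, 0, -0.003, 0, 0, 0, -1], [0, 0, -0.002, 0, 0, 0, -1], [0, 0, 0, 0, 0, 0, -1], [0, 0, 0, 0, 0, 0, -1], [0, 0, 0, 0, 0, 0, -1], [0, 0, 0, 0, 0, 0, -1]])

```text
t: 14.85
tcp_pos: [0.5554, -0.1179, 0.215]
tool_rot: [0.967, -0.254, -0.0, -0.0]
force: [-0.4, -0.3, -2.4]
finger_gap: 0.123
gripper_force: 77.9
```

```bash
python3 look.py w5
```

```text
14.85 [ 0.55543392 -0.11794806  0.21499444] [-0.406  0.489  1.61   0.     1.044  1.678] yaw x -29.4 zaxis [-6.e-04  3.e-04 -1.e+00]
red 0.085 211 [0.6327 0.0169 0.0905] rect [0.6328 0.0178] [0.0134 0.0138] 60.0
blue 0.2 2394 [ 0.5588 -0.1199  0.2264] rect [ 0.5554 -0.1183] [0.0131 0.0597] 62.6
```

Call:
drive_tool(plan=[[0, 0, 0, 0, 0, -1, -1], [0, 0, 0, 0, 0, -2, -1], [0, 0, 0, 0, 0, -3, -1], [0, 0, 0, 0, 0, -4, -1], [0, 0, 0, 0, 0, -5, -1], [0, 0, 0, 0, 0, -5, -1], [0, 0, 0, 0, 0, -5, -1], [0, 0, 0, 0, 0, -5, -1], [0, 0, 0, 0, 0, -5, -1], [0, 0, 0, 0, 0, -5, -1]])

```text
t: 15.9
tcp_pos: [0.5556, -0.118, 0.2153]
tool_rot: [0.996, 0.095, -0.0, -0.0]
force: [0.6, 0.1, -2.4]
finger_gap: 0.123
gripper_force: 77.9
```

Call:
drive_tool(plan=[[0, 0, 0, 0, 0, -5, -1], [0, 0, 0, 0, 0, -5, -1], [0, 0, 0, 0, 0, -5, -1], [0, 0, 0, 0, 0, -5, -1], [0, 0, 0, 0, 0, -5, -1], [0, 0, 0, 0, 0, -5, -1], [0, 0, 0, 0, 0, -5, -1], [0, 0, 0, 0, 0, -4, -1], [0, 0, 0, 0, 0, -4, -1], [0, 0, 0, 0, 0, -3, -1]])

```text
t: 16.9
tcp_pos: [0.5556, -0.118, 0.2153]
tool_rot: [0.88, 0.475, -0.0, -0.0]
force: [0.7, 0.2, -3.2]
finger_gap: 0.125
gripper_force: 77.9
```

Call:
drive_tool(plan=[[0, 0, 0, 0, 0, -2, -1], [0, 0, 0, 0, 0, -1, -1], [0, 0, 0, 0, 0, -1, -1], [0, 0, 0, 0, 0, 0, -1], [0, 0, 0, 0, 0, 0, -1], [0, 0, 0, 0, 0, 0, -1], [0, 0, 0, 0, 0, 0, -1], [0, 0, 0, 0, 0, 0, -1], [0, 0, 0, 0, 0, 0, -1], [0, 0, 0, 0, 0, 0, -1]])

```text
t: 17.9
tcp_pos: [0.5556, -0.118, 0.2153]
tool_rot: [0.863, 0.505, -0.0, 0.0]
force: [-0.5, -0.8, -3.5]
finger_gap: 0.124
gripper_force: 77.9
```

```bash
python3 look.py w6; python3 - <<'E'
from h import *
s=manip.snapshot("scene"); im=cv2.cvtColor(s["image"],cv2.COLOR_RGB2BGR)
a=cv2.resize(im[120:270,130:330],(640,480),interpolation=cv2.INTER_CUBIC); cv2.imwrite("pics/s6.png",a)
print(manip.sense()["qd"].round(4))
E
```

```text
17.9 [ 0.55558585 -0.11800781  0.21532551] [-0.406  0.488  1.609 -0.     1.044  0.107] yaw x 60.6 zaxis [-0. -0. -1.]
red 0.085 255 [0.6312 0.0168 0.0906] rect [0.6312 0.0171] [0.0093 0.0147] 61.1
blue 0.2 2366 [ 0.5575 -0.1146  0.2267] rect [ 0.5554 -0.1178] [0.0597 0.0129] 59.7
[-0.0005  0.0018  0.001   0.0024  0.0008 -0.0011]
```

View pics/w6.png

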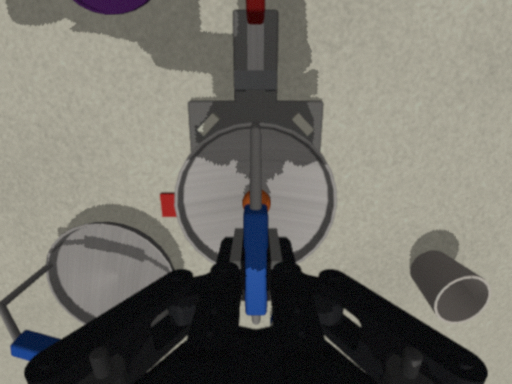

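View pics/s6.png

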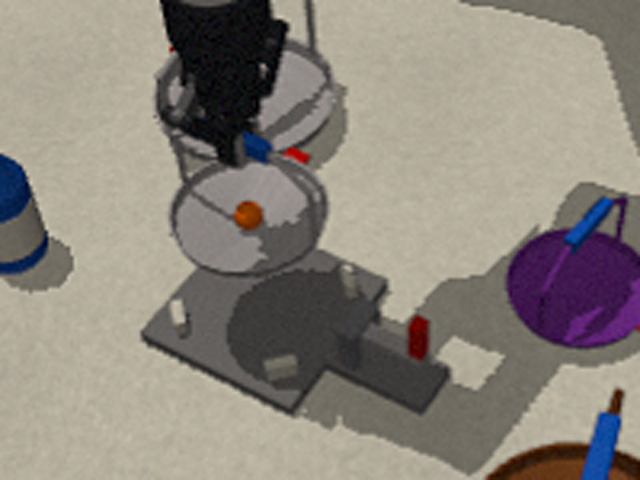

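The wrist view shows the dish turned a quarter, with the lug at (168,204) and the ball in the middle at (256,200). The scene crop shows the dish level above the stand, the ball at (248,214) and the catch still out at (418,338).

```bash
python3 -c "
from station import manip
print(manip.sign_off())"
```

```text
the job is handed in; nothing more can be done
None
```

The job is handed in: the catch is pulled out to its stop, and the dish is held level and still about 10 cm above its stand, turned a quarter, with the ball in its middle; the bottle, jar and cup were not touched.

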